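# Hook the key shelf into the slotted stand and press it down to lock

### The arm

A 6-joint arm with a two-finger parallel gripper is mounted at the origin on the work surface. World frame = base frame: x ahead of the robot, y to its left, z up, the work surface at z = 0. Lengths are in m, angles in rad, forces in N, time in s.
With the tool pointing down it reaches from about 0.35 to 0.775 m from the base axis. Payload 5.5 kg.
Tool frame: the origin (TCP) lies between the finger pads; the fingertips stand 17 mm ahead of it and the grasp point (between the pads) lies 2 mm behind it (env.finger_overhang is the distance from the TCP to the fingertips, in m); z points along the fingers, y is the direction in which the jaws open and shut (so a half turn about z gives the same grasp; the last joint's range is limited). The gripper opens to 85 mm and grips with 20 to 120 N. Pads are 22 mm wide; open, the fingers measure 114 mm over their backs; the gripper's body (76 mm by 85 mm) begins 54 mm behind the grasp point. The pads swing forward as they close: fully open they stand 13 mm farther back than shut.
Start: joints at [0.968, 0.313, 0.046, 1.304, 0, 1.431], TCP at [0.257, 0.515, 0.248] pointing down, gripper open.
Joint ranges: [-2.76, 2.76], [-0.86, 1.69], [-1.03, 1.26], [-2.2, 2.34], [-1.47, 1.5], [-3.14, 3.14]. Speed limits (rad/s): [2.57, 2.57, 3.14, 3.14, 3.14, 3.14].

### API

Orientations are given as a unit quaternion [w, x, y, z].
In Python, from workcell import env gives the robot as it stands. The module is installed in compiled form; this text tells all that it offers.
- The arm moves only by the tool arm_command, never from a script. Its argument "moves" is a list of rows, each a list of 5 numbers: the closure, from 0 (fully open) to 1 (shut), then the shift along the tool's x, y, z in mm, then the turn about the tool's z in rad. In form: [[fingers, dx, dy, dz, turn], ...]. A call has 1 to 12 rows; each row is the pose to reach, as a shift and turn from the pose commanded when the call began, along the tool's axes at that moment; what a row does not reach only later rows make up. A row lasts 1/10 s, in which the tool goes at most 50 mm and 8.59 degrees, less where a joint would pass 70% of its speed; a pose out of reach is approached as far as the arm can. A call with a gripper value outside its range is refused whole. The fingers move at their own pace and stop on an object; "squeeze" is the grip in N (left out, the last holds). Time passes only in rows, so rows that repeat a pose let the fingers close. It gives the time, the measured TCP pose, the force and the opening at its end, in the units of the state.
- env.get_state(): the state, without advancing time (a new reading comes with each control period).
- env.read_camera(name): name is "scene" or "top" or "wrist"; returns (picture, depth): 480x640x3 uint8, blue, green, red; 480x640 float32, m along the optical axis (not along the pixel's ray), 0 where there is no reading.
- env.get_calibration(name): a dict with "fx", "fy", "cx", "cy" (pixels), "pose" (4x4, takes a point from camera to world coordinates). Camera axes: x right, y down, z forward; pixel columns grow to the right and rows downward; lengths in m; the calibration is good to about 2 mm. The wrist camera is an equidistant fisheye: a pixel r from the principal point sees the ray r / f radians off the axis. A picture is of the moment at which its call begins: read the wrist's pose just before it. get_calibration takes no time and is no camera call; for the wrist camera it gives the pose at the moment of the call.
- env.hand_in(): hands the job in, once; it reports no verdict.
The state is a dict: "clock": time; "joint_pos": joint angles; "qvel": joint speeds; "tau": joint torques, N m; "tcp_pos": TCP position; "orientation": TCP orientation; "wrist_force": force on the tool from outside, world axes, zero at the start; "ft_torque": the same for the moment, N m; "finger_gap": finger opening in m.
Only numpy, scipy, OpenCV 4.12 (cv2) and the standard library are available. Lean on these libraries where they do the work, as an engineer would, in place of code of your own. Each camera call takes 0.05 s, during which the arm holds its last target. There are 200 camera calls.

### The job

Put the small steel key shelf up on the slotted stand: hook all four of its claws through the four slots, then press it down until it is fully home and the stand's spring catch has snapped out into the shelf's window. Let go of it and leave the other things on the console where they are.

Things in the scene. Friction and masses are not known exactly. Their poses are not given: they have to be found in the camera images.
- shelf: Loose key shelf of bare steel, 0.3 kg, standing upright. Origin on its underside, mid width, in the rear face of its back plate; +x out of the rear face, the way the claws point; z up. Tray 100 x 80 x 4 mm (x -100 to 0), front lip 12 mm high. Back plate 70 wide, 4 thick, 95 mm high; at its foot a window for the catch, 16 wide, 16 high, above a strip 4 mm high.
- rib (a point): Middle of the top edge of the shelf's rib, the place to grip: at shelf x = -62.5, y = 0, z = 62 mm. The rib is 10 mm thick in y, runs from x = -90 to -35 mm and stands on the tray plate; behind it a web of the same thickness, z 42 to 62 mm, joins it to the back plate. Axes as the shelf's.
- flange (a point): Middle of the top face of the flange folded forward from the back plate's top edge, the place to press: at shelf x = -14, y = 0, z = 95 mm. The flange is 28 mm deep (x -28 to 0), 70 mm wide, 4 mm thick. Axes as the shelf's.
- claws (a point): Middle of the shelf's four claws, in the rear face, at shelf x = 0, y = 0, z = 58 mm. The claws are 5 mm thick, at y = +18 and -18 mm in two rows. Each is a neck 8 mm high sticking out 12 mm (undersides of the necks at shelf z = 29 and 79 mm) with a tooth at its end reaching 21 mm down from the neck's underside, 7 mm clear of the rear face.
- stand: Dark steel slotted stand, fixed, 220 mm high: foot plate 130 x 130 x 12 mm (x -40 to 90) and a channel upright 70 mm wide with a 4 mm thick front sheet. Origin on the console, mid width, in the sheet's front face; +x points back through the sheet, z up. Four slots 10 mm wide at y = +18 and -18 mm, from 119 to 156 mm and from 169 to 206 mm above the console.
- entry (a point): Fixed point on the stand's front face, mid width, 115 mm above the console. With the shelf's axes parallel to the stand's and its origin here (within 3 mm in height, 2 mm sideways), moving along +x, the claws pass through the slots until the rear face meets the sheet; lowered with the rear face 0 to 3 mm off the sheet, the teeth drop behind it.
- home (a point): Fixed point on the stand's front face, mid width, 90 mm above the console: the shelf's origin is here (rear face 0 to 3 mm in front) when fully home. Let go after hooking, the shelf rests on the catch 12 to 16 mm higher; its weight does not overcome the catch. Some 8 to 15 N down on the flange drives it home, where the necks rest on the slots' lower ends.
- catch (a joint): How far the spring catch is pushed back, m: 0 = fully out. A steel wedge 10 mm wide, at mid width of the stand, standing 7 mm out of the front sheet, flat underside 96.5 mm above the console, 45 degree slope on top up to 105 mm. The shelf's strip pushes it back by up to 7 mm on the way down; at home it snaps out through the window above the strip and holds the shelf down.
- coin_bank: White plastic coin bank, 80 x 90 x 89 mm high with a round button on top, loose; origin at the centre of the underside. Leave alone.
- dish: Glazed terracotta dish, 110 mm across, 32 mm high, loose; origin at the centre of the underside. Leave alone.
- nail_file: Chrome nail file with grey grip, 150 x 16 x 7 mm, loose, lying along its x axis; origin on the underside near the middle. Leave alone.
- hair_clip: Black plastic hair clip, 80 x 34 x 20 mm, loose; origin at the centre of the underside. Leave alone.
- bottle_opener: Flat steel bottle opener, 128 x 38 x 5 mm, loose, lying along its x axis; origin on the underside near the middle. Leave alone.
Things that resemble listed ones, but are neither listed nor needed, are in the scene too. Several things have the shape of the stand; the one meant has the colours described above.

How it is judged:
On the way, in this order (a step that is already met when the one before it is completed fails the run):
1. the four claws are hooked through the four slots, the shelf not yet pressed home (x of shelf in the frame of stand between -0.005 and 0.003 m and y of shelf in the frame of stand between -0.006 and 0.006 m and angle between the x axis of shelf and the x axis of stand, either way round below 0.12 rad and angle between shelf's own z axis and vertical below 0.12 rad and z of shelf in the frame of stand between 0.098 and 0.1195 m), for 0.1 s.
2. the shelf is pressed fully down and the catch has snapped out (x of shelf in the frame of stand between -0.005 and 0.003 m and y of shelf in the frame of stand between -0.006 and 0.006 m and angle between the x axis of shelf and the x axis of stand, either way round below 0.12 rad and angle between shelf's own z axis and vertical below 0.12 rad and z of shelf in the frame of stand between 0.087 and 0.093 m and value of joint catch below 0.002 m), for 0.1 s.
At the end, for the whole second after the job is handed in: The shelf hangs at rest on the stand with all four claws through the slots: underside 90 mm above the console within 3 mm, rear face within 5 mm of the sheet, centred within 6 mm, level and square within 0.12 rad, the catch out to within 2 mm, and no other thing moved more than 30 mm (all of step 2 and linear speed of shelf below 0.02 m/s); the robot touches nothing.
It fails at once if one of the other things on the console is moved more than 30 mm from its place (distance of any of coin_bank, dish, nail_file, hair_clip, bottle_opener from where it was at the start of the episode above 0.03 m).
It also fails if it takes over 54 s, if anything falls off the work surface, if the arm or the gripper's body presses on something with over 40 N, if the wrist force passes 120 N, or if a joint passes its speed limit or range.

## Working session

There is one attempt and no reset: what is moved stays moved. The work goes in short steps, Python scripts to look and compute and a tool call to move; the robot and the scene stay as the last step left them, time stands still between calls to the robot, and variables do not carry over. Pictures are saved under pics/ and viewed, about 8 in all and at most 12, crops included, and the job is handed in when it is done.

Besides the shell and the picture viewer there is one more tool, called after ">>>" by a JSON object that holds its "op" and its "data". arm_command: Moves the arm, as the interface text tells. Its arguments: {"type":"object","properties":{"moves":{"type":"array","items":{"type":"array","items":{"type":"number"}}},"squeeze":{"type":"number"}},"required":["moves"]}

```bash
mkdir -p pics; cat > h.py <<'E'
import numpy as np, cv2
from workcell import env
def grab(n):
    c=env.get_calibration(n); im,d=env.read_camera(n); return im,d,c
def pts(d,c):
    v,u=np.mgrid[:480,:640]; P=np.stack([(u-c['cx'])/c['fx']*d,(v-c['cy'])/c['fy']*d,d],-1)
    T=np.array(c['pose']); return P@T[:3,:3].T+T[:3,3]
E
python3 - <<'E'
from h import *
for n in('scene','top'):
    im,d,c=grab(n); cv2.imwrite(f'pics/{n}0.png',im); np.savez(f'{n}0.npz',im=im,d=d,P=pts(d,c)); print(n,c,(d>0).mean())
print(env.get_state())
E
```

```text
scene {'fx': 512.2618280683139, 'fy': 512.2618280683139, 'cx': 324.09400872973066, 'cy': 239.7833192248414, 'pose': array([[-0.19931661,  0.80351528, -0.56092432,  1.04666258],
       [ 0.97992645,  0.16584279, -0.11063596,  0.15491155],
       [ 0.00412756, -0.57171616, -0.8204411 ,  0.92347656],
       [ 0.        ,  0.        ,  0.        ,  1.        ]])} 0.9960286458333333
top {'fx': 543.6310183136261, 'fy': 543.6310183136261, 'cx': 322.18986276474703, 'cy': 234.71588145301922, 'pose': array([[ 0.02093242, -0.98927   ,  0.14459151,  0.28918016],
       [-0.99977909, -0.02043743,  0.00490809,  0.03813518],
       [-0.00190035, -0.1446623 , -0.98947926,  1.27799057],
       [ 0.        ,  0.        ,  0.        ,  1.        ]])} 0.9961100260416667
{'clock': 0.1, 'joint_pos': array([ 9.68397644e-01,  3.13946133e-01,  4.50642474e-02,  1.30359372e+00,
       -1.54037764e-05,  1.43119105e+00]), 'qvel': array([ 7.02426638e-04, -2.65516712e-04,  2.90737377e-03, -2.87013580e-04,
       -5.30736451e-04, -1.49576591e-05]), 'tau': array([ 2.28619465e-03, -4.81724095e+01,  2.99244797e+01,  1.26858708e-02,
       -1.37991365e-04, -1.16653405e-05]), 'tcp_pos': array([0.25647271, 0.51414252, 0.24747457]), 'orientation': array([-2.97232771e-04,  2.29337137e-01,  9.73346687e-01, -7.85306147e-04]), 'wrist_force': array([-0.33413801, -0.10898888,  0.2137209 ]), 'ft_torque': array([ 0.0103    ,  0.0131225 , -0.01406671]), 'finger_gap': 0.0851875114322896}
```

View pics/scene0.png

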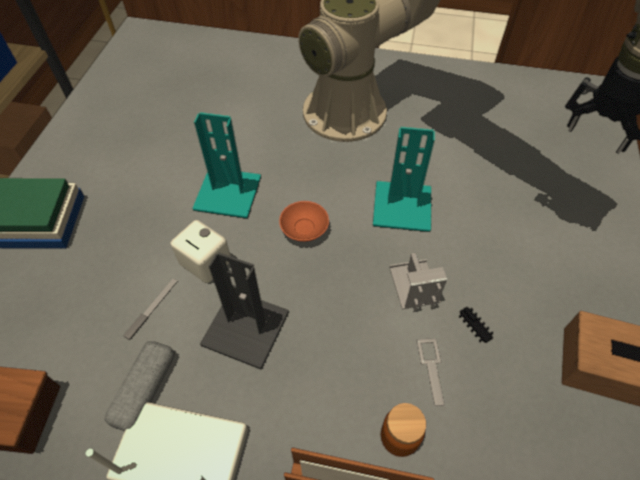

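View pics/top0.png

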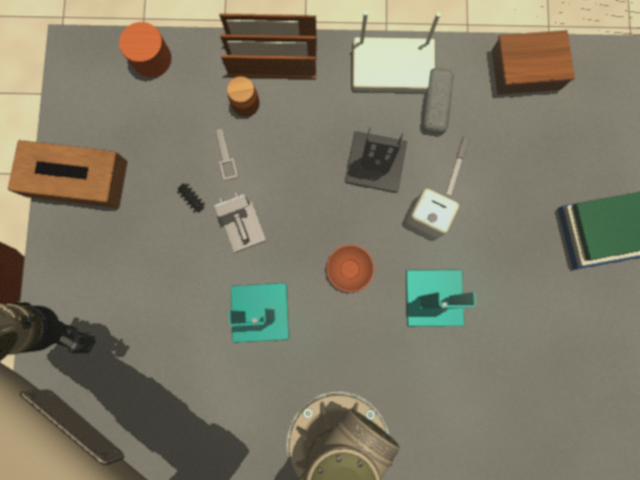

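The pictures show the dark stand at scene (240,320) / top (378,160), with teal decoy stands at top (260,312) and (437,298). The steel shelf is at scene (420,285) / top (240,222). The steel bottle opener is at top (226,155). The dark one is the stand I want, and nothing else resembles the shelf.

```bash
python3 - <<'E'
from h import *
t=np.load('top0.npz'); s=np.load('scene0.npz')
def box(P,im,u0,u1,v0,v1):
    return P[v0:v1,u0:u1].reshape(-1,3), im[v0:v1,u0:u1].reshape(-1,3)
def rect(p,n):
    if len(p)<5: print(n,len(p));return
    r=cv2.minAreaRect((p[:,:2]*1000).astype(np.float32)); print(n,len(p),'med z %.1f'%(np.median(p[:,2])*1000),'c',np.round(r[0],1),'sz',np.round(r[1],1),'ang',round(r[2],1),'mean',np.round(p[:,:2].mean(0)*1000,1))
for nm,D,shb,stb in(('top',t,(205,275,185,255),(335,415,118,200)),('scene',s,(380,455,245,315),(190,300,240,375))):
    p,_=box(D['P'],D['im'],*shb)
    for a,b,n in((.088,.102,'flange'),(.055,.07,'rib'),(.002,.009,'tray')): rect(p[(p[:,2]>a)&(p[:,2]<b)],nm+' '+n)
    q,c=box(D['P'],D['im'],*stb); dark=c.max(1)<75
    for a,b,n in((.007,.018,'foot'),(.03,.21,'upright'),(.212,.23,'sttop')): rect(q[(q[:,2]>a)&(q[:,2]<b)&dark],nm+' '+n)
a=cv2.resize(t['im'][110:265,190:430],None,fx=3.3,fy=3.3,interpolation=2)[:,:]
b=cv2.resize(s['im'][225:375,180:460],None,fx=2.8,fy=2.8,interpolation=2)
w=800;o=np.zeros((600,800,3),np.uint8)
a=cv2.resize(t['im'][110:265,190:430],(400,258),interpolation=2);b=cv2.resize(s['im'][225:375,180:460],(640,342),interpolation=2)
o[:258,:400]=a;o[258:600,:640]=b;cv2.imwrite('pics/crop1.png',o)
E
```

```text
top flange 416 med z 96.2 c [529.2 248.9] sz [39.7 70.1] ang 21.7 mean [524.7 247.3]
top rib 144 med z 63.0 c [500.8 231.7] sz [95.9 30.1] ang 3.4 mean [486.6 230.3]
top tray 2191 med z 4.2 c [508.8 242.7] sz [168.8 166.2] ang 1.8 mean [501.8 239.5]
top foot 484 med z 13.3 c [649.7 -71.2] sz [113.6 123.2] ang 84.7 mean [630.3 -52.9]
top upright 707 med z 120.7 c [641.3 -78. ] sz [70.1 34.2] ang 81.1 mean [632.9 -76.1]
top sttop 61 med z 216.5 c [634.3 -76.2] sz [67.4 13.7] ang 87.3 mean [632.2 -77.3]
scene flange 546 med z 94.8 c [527.6 252.2] sz [42.1 71.3] ang 23.0 mean [523.1 249.8]
scene rib 229 med z 62.2 c [501.9 252.8] sz [100.5  67. ] ang 2.4 mean [507.2 241.9]
scene tray 989 med z 3.4 c [472.7 242.1] sz [177.2 159.1] ang 8.0 mean [478.4 225.9]
scene foot 972 med z 11.5 c [623.2 -96.2] sz [177.4 185.3] ang 80.2 mean [652.9 -57.7]
scene upright 1989 med z 130.4 c [ 624.3 -115.2] sz [164.7  48.4] ang 60.7 mean [639.8 -81.2]
scene sttop 193 med z 217.4 c [643.9 -75.7] sz [69.5 31.2] ang 79.7 mean [639.2 -76.2]
```

View pics/crop1.png

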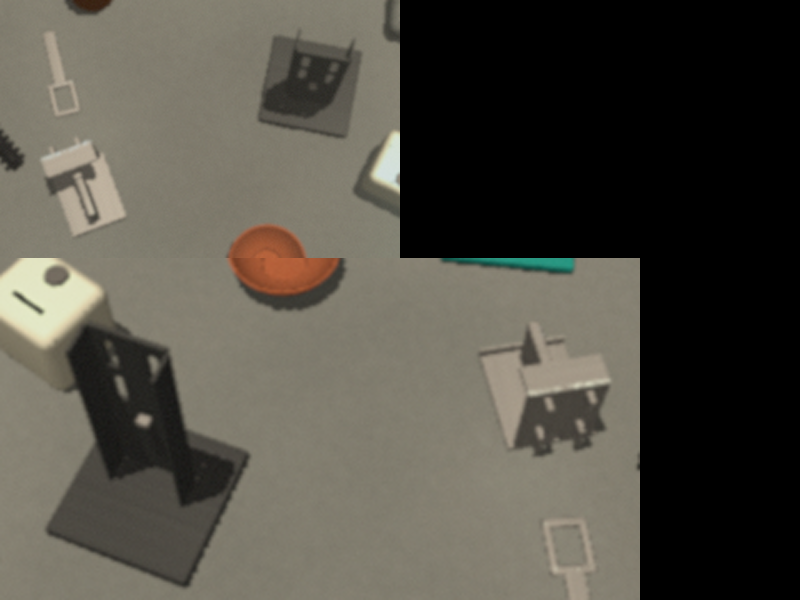

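The crop confirms both choices: the grey steel shelf with its rib, and the dark stand with its front towards the robot. Next I fit both poses.

```bash
cat >> h.py <<'E'
def axes():
    from scipy.spatial.transform import Rotation as R
    s=env.get_state(); q=s['orientation']; return s['tcp_pos'],R.from_quat([q[1],q[2],q[3],q[0]]).as_matrix(),s
def line(p):  # robust 2D line: dir yaw, centroid
    vx,vy,x,y=cv2.fitLine((p[:,:2]*1000).astype(np.float32),cv2.DIST_HUBER,0,.01,.01).ravel(); return np.degrees(np.arctan2(vy,vx)),np.round([x,y],1)
E
python3 - <<'E'
from h import *
p,Rm,s=axes(); c=env.get_calibration('wrist'); T=np.array(c['pose']); print('cam in tool',np.round((T[:3,3]-p)@Rm*1000), 'cam axis in tool',np.round(T[:3,:3].T@Rm,2).tolist()); print('tool x,y',Rm[:,0],Rm[:,1])
t=np.load('top0.npz'); s=np.load('scene0.npz')
for nm,D,shb,stb in(('top',t,(205,275,185,255),(335,415,118,200)),('scene',s,(380,455,245,315),(190,300,240,375))):
    q=D['P'][shb[2]:shb[3],shb[0]:shb[1]].reshape(-1,3)
    f=q[(q[:,2]>.0925)&(q[:,2]<.102)]; r=cv2.minAreaRect((f[:,:2]*1000).astype(np.float32)); print(nm,'flange',len(f),r)
    rb=q[(q[:,2]>.058)&(q[:,2]<.067)]
    if nm=='scene':
        rb=rb[rb[:,0]<.50]
    print('rib',line(rb),len(rb), np.round(rb[:,:2].min(0),3),np.round(rb[:,:2].max(0),3))
    u=D['P'][stb[2]:stb[3],stb[0]:stb[1]].reshape(-1,3); cc=D['im'][stb[2]:stb[3],stb[0]:stb[1]].reshape(-1,3)
    u=u[(cc.max(1)<75)]
    for a,b in((.03,.08),(.08,.13),(.13,.18),(.18,.215)):
        w=u[(u[:,2]>a)&(u[:,2]<b)&(abs(u[:,1]+.076)<.045)&(abs(u[:,0]-.635)<(.02 if nm=='top' else .03))]; 
        if len(w)>20:
            l=line(w); th=np.radians(l[0]); d=np.array([np.cos(th),np.sin(th)]); a_=(w[:,:2]*1000-l[1])@d; print(a,b,l,len(w),a_.min(),a_.max())
    w=u[(u[:,2]>.213)&(u[:,2]<.23)]; print('top edge',line(w),w[:,:2].min(0),w[:,:2].max(0))
    w=u[(u[:,2]>.213)&(u[:,2]<.23)]
E
```

```text
cam in tool [  83.    0. -127.] cam axis in tool [[0.0, 1.0, -0.0], [-0.95, -0.0, -0.32], [-0.32, 0.0, 0.95]]
tool x,y [-8.94808778e-01  4.46449552e-01  2.18421338e-04] [ 0.44644862  0.89480772 -0.00166508]
top flange 383 ((528.5946655273438, 248.59011840820312), (38.32019805908203, 70.11034393310547), 21.699016571044922)
rib (np.float32(22.326786), array([485.3, 230.4], dtype=float32)) 129 [0.453 0.214] [0.55  0.248]
0.03 0.08 (np.float32(79.987144), array([632.2, -76.3], dtype=float32)) 182 -34.68685434208974 34.849528676646585
0.08 0.13 (np.float32(79.87565), array([632. , -76.9], dtype=float32)) 208 -34.559496897330924 35.54709301913827
0.13 0.18 (np.float32(79.95814), array([632.3, -75.8], dtype=float32)) 192 -35.08143800937684 34.38515320082896
0.18 0.215 (np.float32(80.27022), array([632.1, -76.5], dtype=float32)) 149 -34.677886847210345 35.00544584268114
top edge (np.float32(80.175865), array([631.5, -77.6], dtype=float32)) [ 0.62604725 -0.11019727] [ 0.64275069 -0.04289285]
scene flange 473 ((522.0892944335938, 249.9005584716797), (30.13187026977539, 71.18843078613281), 23.0181884765625)
rib (np.float32(23.366732), array([472.4, 228.7], dtype=float32)) 93 [0.453 0.219] [0.493 0.24 ]
0.03 0.08 (np.float32(75.20951), array([633.6, -83.6], dtype=float32)) 481 -24.465742134229785 46.15010612578569
0.08 0.13 (np.float32(73.22958), array([635.1, -83.8], dtype=float32)) 502 -25.01873945271297 46.5823610566755
0.13 0.18 (np.float32(74.55861), array([634.5, -82.9], dtype=float32)) 588 -25.438589338749953 45.50236153626303
0.18 0.215 (np.float32(77.204544), array([633.8, -80.8], dtype=float32)) 499 -28.721482075950128 42.58333996011753
top edge (np.float32(78.41511), array([633.9, -76.8], dtype=float32)) [ 0.62658843 -0.11226769] [ 0.66545733 -0.0410289 ]
```

>>> {"op": "arm_command", "data": {"moves": [[0,-323,-157,20,-0.855],[0,-323,-157,20,-0.855],[0,-323,-157,20,-0.855],[0,-323,-157,20,-0.855],[0,-323,-157,47,-0.855],[0,-323,-157,47,-0.855],[0,-323,-157,47,-0.855],[0,-323,-157,47,-0.855],[0,-323,-157,47,-0.855],[0,-323,-157,47,-0.855],[0,-323,-157,47,-0.855],[0,-323,-157,47,-0.855]]}}

```text
clock: 1.3
tcp_pos: [0.475, 0.2309, 0.2016]
orientation: [0.0, -0.196, 0.981, 0.0]
wrist_force: [0.2, 0.8, -0.2]
finger_gap: 0.0854
```

```bash
cat >> h.py <<'E'
def wpts(d,c):  # equidistant fisheye, depth along optical axis
    v,u=np.mgrid[:480,:640]; x=(u-c['cx'])/c['fx'];y=(v-c['cy'])/c['fy'];r=np.hypot(x,y)+1e-9
    k=np.tan(np.minimum(r,1.5))/r; P=np.stack([x*k*d,y*k*d,d],-1); T=np.array(c['pose']); return P@T[:3,:3].T+T[:3,3]
E
python3 - <<'E'
from h import *
p,R,s=axes(); print(p,R[:,0],s['joint_pos'],s['clock'])
im,d,c=grab('wrist'); P=wpts(d,c); np.savez('w1.npz',im=im,P=P); cv2.imwrite('pics/w1.png',im); print((d>0).mean(),c['fx'],c['cx'],c['cy'])
q=P.reshape(-1,3); near=np.hypot(q[:,0]-.5,q[:,1]-.24)<.09; ok=d.ravel()>0
for a,b in((.0925,.102),(.057,.067)):
    f=q[near&ok&(q[:,2]>a)&(q[:,2]<b)]
    if len(f)>10: print(len(f),np.median(f[:,2]),cv2.minAreaRect((f[:,:2]*1000).astype(np.float32)),line(f))
E
```

```text
[0.47499029 0.23091308 0.20157465] [-9.23334079e-01 -3.83997561e-01 -2.27875027e-04] [ 3.00315467e-01  2.41468722e-01 -1.66379534e-01  1.16274104e+00
  2.32267672e-04 -9.38064480e-02] 1.3
0.9958528645833333 371.64829954431775 319.24735121605426 240.484267036246
3424 0.09626878159420305 ((524.0711669921875, 248.56744384765625), (29.522735595703125, 70.73737335205078), 21.92584228515625) (np.float32(-67.984856), array([522.9, 248.1], dtype=float32))
1275 0.06318780110092914 ((489.9034729003906, 234.72421264648438), (77.42786407470703, 9.888068199157715), 22.103307723999023) (np.float32(22.184042), array([487.8, 233.6], dtype=float32))
```

View pics/w1.png

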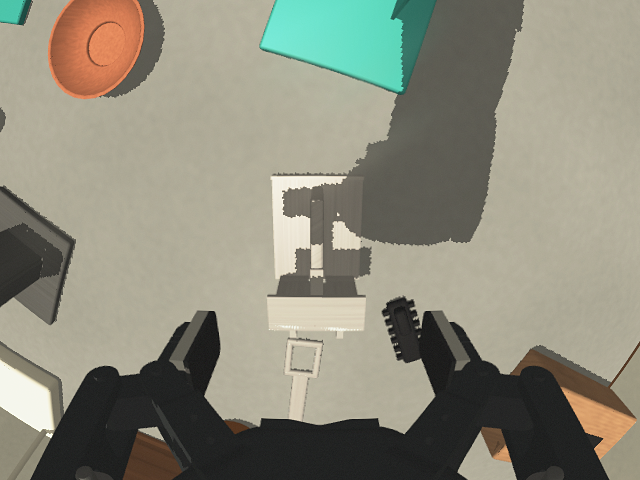

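The shelf is centred under the fingers, with the rib at (317,230) and the flange at (317,313). It sits about 2 mm off to one side. Going down and gripping.

>>> {"op": "arm_command", "data": {"moves": [[0,0,-2,40,0.008],[0,0,-2,80,0.008],[0,0,-2,115,0.008],[0,0,-2,140,0.008],[0,0,-2,150,0.008],[0,0,-2,150,0.008],[0.6,0,-2,150,0.008],[1,0,-2,150,0.008],[1,0,-2,150,0.008],[1,0,-2,150,0.008],[1,0,-2,150,0.008],[1,0,-2,150,0.008]], "squeeze": 70}}

```text
clock: 2.55
tcp_pos: [0.4769, 0.2282, 0.052]
orientation: [0.001, -0.191, 0.982, 0.0]
wrist_force: [-0.2, -0.5, 4.4]
finger_gap: 0.0086
```

>>> {"op": "arm_command", "data": {"moves": [[1,0,0,-20,0],[1,0,0,-50,0],[1,0,0,-90,0],[1,0,0,-130,0],[1,10,-35,-150,0.07],[1,21,-75,-150,0.15],[1,32,-115,-150,0.24],[1,43,-155,-150,0.33],[1,54,-195,-150,0.42],[1,64,-235,-150,0.5],[1,72,-262,-150,0.54],[1,75,-273,-150,0.559]]}}

```text
clock: 3.75
tcp_pos: [0.5089, -0.0558, 0.2006]
orientation: [-0.001, 0.09, 0.996, -0.0]
wrist_force: [0.1, 0.1, -2.8]
finger_gap: 0.0087
```

>>> {"op": "arm_command", "data": {"moves": [[1,0,0,0,0],[1,0,0,0,0],[1,0,0,0,0]]}}

```text
clock: 4.05
tcp_pos: [0.5088, -0.0519, 0.2011]
orientation: [-0.0, 0.086, 0.996, 0.0]
wrist_force: [-0.6, 0.9, -3.4]
finger_gap: 0.0087
```

```bash
python3 - <<'E'
from h import *
p,R,s=axes(); print(p,R[:,0],s['clock'],s['wrist_force'])
im,d,c=grab('wrist'); P=wpts(d,c); np.savez('w2.npz',im=im,P=P,p=p,R=R); cv2.imwrite('pics/w2.png',im)
q=P.reshape(-1,3); ok=d.ravel()>0
# shelf in tool coords
t=((q-p)@R)*1000
for n,m in(('flange',(t[:,2]>-48)&(t[:,2]<-38)&(abs(t[:,1])<45)&(t[:,0]>-70)&(t[:,0]<-25)),('rib',(t[:,2]>-15)&(t[:,2]<-4)&(abs(t[:,1])<15)&(t[:,0]>5)&(t[:,0]<60))):
    f=t[m&ok]
    if len(f)>10: print(n,len(f),np.median(f[:,2]),cv2.minAreaRect(f[:,:2].astype(np.float32)),f[:,:2].min(0),f[:,:2].max(0))
u=q[ok&(np.hypot(q[:,0]-.633,q[:,1]+.076)<.06)&(q[:,2]>.03)]
print('stand pts',len(u),u[:,2].min() if len(u) else 0,u[:,2].max() if len(u) else 0)
E
```

```text
[ 0.50883497 -0.05186175  0.20108323] [-9.85110994e-01  1.71917612e-01  8.14842421e-04] 4.05 [-0.57242658  0.87163183 -3.36184648]
rib 2261 -10.863682716993445 ((15.022872924804688, 0.23375892639160156), (19.89722442626953, 29.891286849975586), 1.6542407274246216) [  5.03080994 -14.96759995] [25.04518741 14.95729479]
stand pts 15 0.09506677467159255 0.10188189123768154
```

View pics/w2.png

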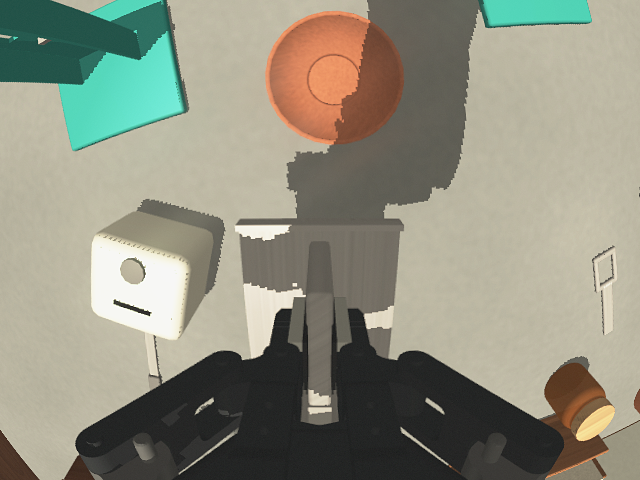

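The wrist view shows the shelf held square. The rib is at (318,300) and the tray is level, but the gripper hides the stand. I'll measure the shelf against the stand in the fixed cameras, so their offsets cancel.

```bash
python3 - <<'E'
from h import *
o=np.zeros((560,800,3),np.uint8)
for i,(n,b) in enumerate((('scene',(190,330,200,340)),('top',(310,450,100,240)))):
    im,d,c=grab(n); np.savez(n+'2.npz',im=im,d=d,P=pts(d,c)); o[:400,400*i:400*i+400]=cv2.resize(im[b[2]:b[3],b[0]:b[1]],(400,400),interpolation=2)
cv2.imwrite('pics/c2.png',o[:400])
E
```

```text
(no output)
```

View pics/c2.png

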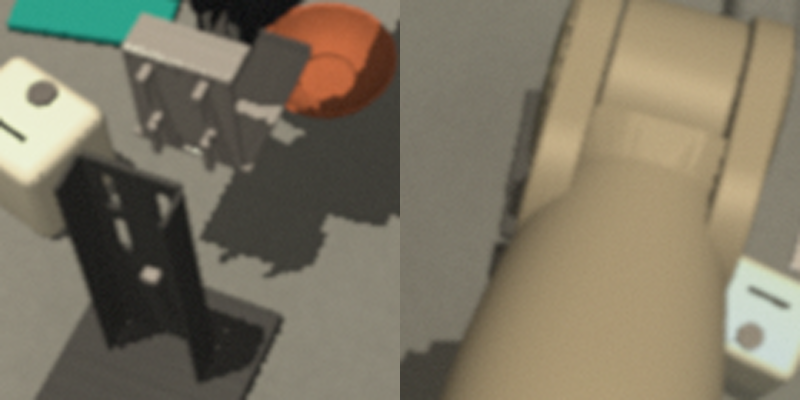

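The scene crop shows both the shelf's flange and rear face (crop 190,50) and the stand's top (crop 120,170). The arm blocks the top view, so I fit both in the scene view.

```bash
python3 - <<'E'
from h import *
a=np.radians(-10); X=np.array([np.cos(a),np.sin(a)]); Y=np.array([-X[1],X[0]]); O=np.array([632.2,-75.5])
s=np.load('scene2.npz'); q=s['P'][195:375,190:330].reshape(-1,3)*1000; im=s['im'][195:375,190:330].reshape(-1,3)
l=np.c_[(q[:,:2]-O)@X,(q[:,:2]-O)@Y,q[:,2]]
def st(n,f): print(n,len(f),'mean',np.round(f.mean(0),1),'min',np.round(np.percentile(f,1,axis=0),1),'max',np.round(np.percentile(f,99,axis=0),1))
f=l[(l[:,2]>239)&(l[:,2]<252)&(abs(l[:,1])<50)&(l[:,0]>-110)&(l[:,0]<-35)]; st('flange',f); print(cv2.minAreaRect(f[:,:2].astype(np.float32)))
b=l[(l[:,2]>165)&(l[:,2]<235)&(abs(l[:,1])<50)&(l[:,0]>-75)&(l[:,0]<-50)]
v=l[(l[:,2]>160)&(l[:,2]<236)&(abs(l[:,1])<34)&(l[:,0]>-80)&(l[:,0]<-45)]
for z in range(160,236,15):
    w=v[(v[:,2]>z)&(v[:,2]<z+15)]
    if len(w)>5: print('rear',z,len(w),np.round(np.percentile(w[:,0],[10,30,50,70,90]),1), 'edge slope', round(np.polyfit(w[:,1],w[:,0],1)[0],3))
for lo,hi in((212,226),(180,210),(130,170),(60,110)):
    t=l[(l[:,2]>lo)&(l[:,2]<hi)&(abs(l[:,1])<45)&(l[:,0]>-8)&(l[:,0]<60)]; 
    if len(t): st('stand %d'%lo,t)
    m=t[abs(t[:,1])<30]; m=m[abs(m[:,0]-np.median(m[:,0]))<5]
    if len(m)>5: print('  sheet x',np.median(m[:,0]),'slope',np.polyfit(m[:,1],m[:,0],1)[0])
    for lo2 in (np.percentile(t[:,0],60),):
        k=t[t[:,0]>lo2]; print('  flange y',np.round(np.percentile(k[:,1],[1,25,50,75,99]),1))
t=l[(l[:,2]>214)&(l[:,2]<226)&(l[:,0]>-8)&(l[:,0]<60)&(abs(l[:,1])<50)]; print(cv2.minAreaRect(t[:,:2].astype(np.float32)))
E
```

```text
flange 624 mean [-75.1   3.3 243.5] min [-90.4 -32.  239.7] max [-61.   37.7 246.7]
((-84.85247802734375, 2.7690048217773438), (71.84571075439453, 49.4742546081543), 89.13119506835938)
rear 160 136 [-63.5 -62.9 -62.4 -61.4 -50.8] edge slope 0.007
rear 175 191 [-63.4 -62.8 -62.2 -60.  -52. ] edge slope 0.001
rear 190 117 [-63.6 -63.  -62.5 -62.1 -61.7] edge slope 0.004
rear 205 168 [-63.5 -62.8 -62.3 -61.5 -50.6] edge slope -0.004
rear 220 185 [-63.3 -62.6 -62.  -60.8 -51. ] edge slope -0.003
rear 235 28 [-62.6 -62.  -61.1 -56.6 -52.8] edge slope 0.067
stand 212 269 mean [  5.4   0.8 217.9] min [ -3.6 -34.  212.1] max [ 26.4  36.5 222.2]
  sheet x 0.06172817935339368 slope 0.006861321240046344
  flange y [-34.4 -31.3 -29.9  35.1  36.6]
stand 180 423 mean [  8.3  -2.  195.7] min [ -2.5 -33.  180.3] max [ 27.1  36.6 209.6]
  sheet x 0.5869836730250273 slope -0.0001387620796243737
  flange y [-33.8 -31.  -29.9  35.9  36.7]
stand 130 486 mean [  8.4  -3.9 151. ] min [ -2.6 -33.2 130.3] max [ 27.2  36.7 169.5]
  sheet x 0.3209222280731183 slope 0.004358580922485525
  flange y [-33.9 -31.1 -30.1  35.9  36.8]
stand 60 531 mean [ 8.6 -3.9 86. ] min [ -1.1 -33.2  60.6] max [ 26.8  36.9 109.5]
  sheet x 0.43416144509588706 slope 0.008453875977089007
  flange y [-33.8 -31.  -30.   35.9  37.1]
((11.624277114868164, 0.9421463012695312), (30.824899673461914, 71.37638092041016), 0.9418489933013916)
```

>>> {"op": "arm_command", "data": {"moves": [[1,-5,-1.4,8,0],[1,-12,-1.4,16,0],[1,-20,-1.4,24,0],[1,-28,-1.4,30,0],[1,-34,-1.4,34,0],[1,-38,-1.4,34,0],[1,-38,-1.4,34,0],[1,-38,-1.4,34,0],[1,-38,-1.4,34,0]]}}

```text
clock: 5.1
tcp_pos: [0.5464, -0.0612, 0.1676]
orientation: [0.0, 0.087, 0.996, 0.0]
wrist_force: [0.3, -0.2, -2.5]
finger_gap: 0.009
```

```bash
cat > m.py <<'E'
from h import *
import sys
a=np.radians(-10); X=np.array([np.cos(a),np.sin(a)]); Y=np.array([-X[1],X[0]]); O=np.array([632.2,-75.5])
n=sys.argv[1]; ztop=float(sys.argv[2]); xr=float(sys.argv[3])   # expected flange top z, rear-face x
im,d,c=grab('scene'); P=pts(d,c)
b=(190,330,200,340); cv2.imwrite(f'pics/{n}.png',cv2.resize(im[b[2]:b[3],b[0]:b[1]],(560,560),interpolation=2))
q=P[195:375,190:330].reshape(-1,3)*1000; g=im[195:375,190:330].reshape(-1,3)
l=np.c_[(q[:,:2]-O)@X,(q[:,:2]-O)@Y,q[:,2]]
f=l[(abs(l[:,2]-ztop)<6)&(abs(l[:,1])<50)&(l[:,0]>xr-26)&(l[:,0]<xr-2)]
print('flange',len(f),'z med %.1f'%np.median(f[:,2]),'y',np.round(np.percentile(f[:,1],[1,99]),1))
print('slope z over y %.3f, over x %.3f'%tuple(np.linalg.lstsq(np.c_[f[:,1],f[:,0],np.ones(len(f))],f[:,2],rcond=None)[0][:2]))
e=[np.percentile(f[(f[:,1]>k)&(f[:,1]<k+10),0],97) if ((f[:,1]>k)&(f[:,1]<k+10)).sum()>3 else np.nan for k in range(-30,40,10)]; print('rear edge x by y',np.round(e,1))
k=(l[:,2]>125)&(l[:,2]<210)&(l[:,0]>14)&(l[:,0]<30)&(abs(l[:,1])<45); print('stand y',np.round(np.percentile(l[k,1],[1,99]),1))
p,R,s=axes(); print('tcp',p,'local',(p[:2]*1000-O)@X,(p[:2]*1000-O)@Y,'yaw',np.degrees(np.arctan2(-R[1,0],-R[0,0])),'F',s['wrist_force'],'t',s['clock'])
E
python3 m.py c3 210 -24
```

```text
flange 500 z med 210.3 y [-34.3  34.3]
slope z over y -0.005, over x 0.011
rear edge x by y [-26.7 -26.6 -27.4 -26.7 -27.5 -27.2 -27.1]
stand y [-33.4  37. ]
tcp [ 0.54631212 -0.06116714  0.16764299] local -87.07192691696945 -0.7991590516616534 yaw -10.012813250428103 F [-0.17266552 -0.3260971  -3.11304452] t 5.15
```

View pics/c3.png

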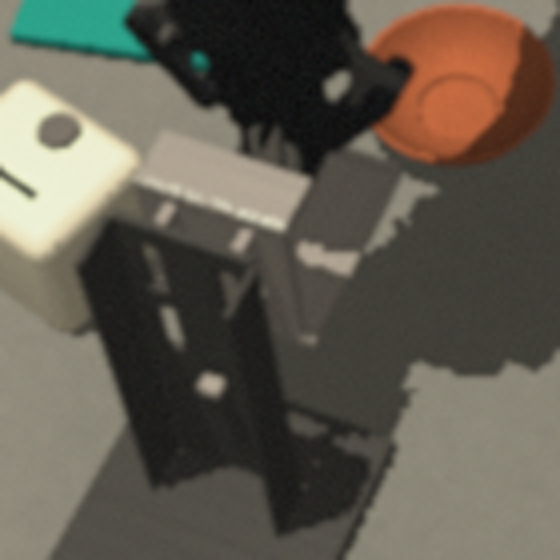

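Shelf centre reads 0.0 and stand centre +1.7 in the same view; height is 115 mm and the gap is 20 mm. I'll shift +1.6 mm and insert slowly.

>>> {"op": "arm_command", "data": {"moves": [[1,0,1.6,0,0],[1,0,1.6,0,0],[1,-3,1.6,0,0],[1,-6,1.6,0,0],[1,-9,1.6,0,0],[1,-11,1.6,0,0],[1,-13,1.6,0,0],[1,-13,1.6,0,0]]}}

```text
clock: 5.95
tcp_pos: [0.5598, -0.062, 0.1672]
orientation: [0.0, 0.087, 0.996, 0.0]
wrist_force: [-0.2, -0.2, -2.8]
finger_gap: 0.0092
```

```bash
python3 m.py c4 210 -9
```

```text
flange 527 z med 209.7 y [-33.4  36.1]
slope z over y -0.005, over x -0.029
rear edge x by y [-11.5 -12.1 -11.5 -11.3 -11.5 -11.5 -11.4]
stand y [-33.5  36.9]
tcp [ 0.55958292 -0.06191027  0.16716574] local -73.87369698878037 0.7734502774280912 yaw -10.016383914848554 F [ 0.02393234  0.03206558 -3.368122  ] t 6.0
```

>>> {"op": "arm_command", "data": {"moves": [[1,-2,0.2,0,0],[1,-4,0.2,0,0],[1,-5,0.2,0,0],[1,-6,0.2,0,0],[1,-6,0.2,0,0]]}}

```text
clock: 6.5
tcp_pos: [0.5656, -0.0628, 0.1673]
orientation: [0.0, 0.087, 0.996, 0.0]
wrist_force: [-0.9, -0.4, -2.9]
finger_gap: 0.0089
```

>>> {"op": "arm_command", "data": {"moves": [[1,-0.5,0,0,0],[1,-1,0,0,0],[1,-1,0,0,0]]}}

```text
clock: 6.8
tcp_pos: [0.5665, -0.0629, 0.1673]
orientation: [0.0, 0.087, 0.996, 0.0]
wrist_force: [-0.8, -0.0, -2.8]
finger_gap: 0.0086
```

```bash
python3 m.py c5 210 -2; cp pics/c5.png /dev/null
```

```text
flange 430 z med 209.7 y [-32.9  36.7]
slope z over y -0.001, over x -0.006
rear edge x by y [-10.   -9.1  -9.7  -9.3 -10.1  -9.2  -5.3]
stand y [-33.5  36.9]
tcp [ 0.56641229 -0.06289613  0.16728614] local -66.97688799196278 0.988472920124669 yaw -10.016866062226997 F [ 0.68290787 -0.0264924  -2.8633413 ] t 6.85
```

View pics/c5.png

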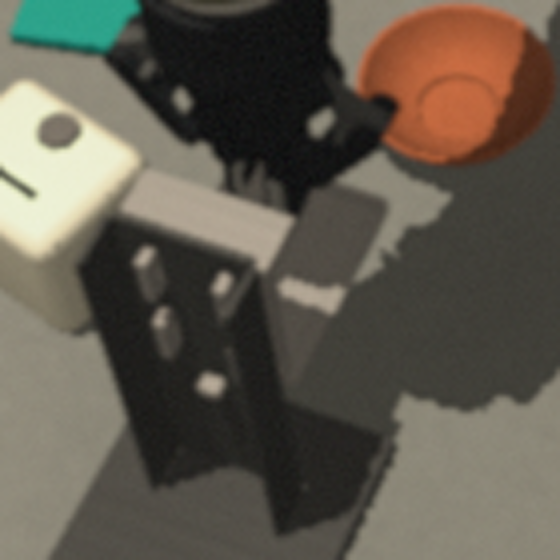

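The claws show through the slots at (148,270), (222,293) and (167,332). Now I'll feel for contact with the sheet.

>>> {"op": "arm_command", "data": {"moves": [[1,-0.5,0,0,0],[1,-1,0,0,0],[1,-1,0,0,0]]}}

```text
clock: 7.15
tcp_pos: [0.5669, -0.0629, 0.1672]
orientation: [-0.001, 0.087, 0.996, 0.0]
wrist_force: [-2.1, 1.0, -2.3]
finger_gap: 0.0084
```

>>> {"op": "arm_command", "data": {"moves": [[1,-0.5,0,0,0],[1,-1,0,0,0],[1,-1,0,0,0]]}}

```text
clock: 7.45
tcp_pos: [0.567, -0.0629, 0.1671]
orientation: [-0.001, 0.087, 0.996, 0.0]
wrist_force: [-5.7, 1.0, 0.1]
finger_gap: 0.0086
```

>>> {"op": "arm_command", "data": {"moves": [[1,2,0,0,0],[1,2,0,0,0],[1,2,0,2,0],[1,2,0,4,0],[1,2,0,6,0],[1,2,0,8,0],[1,2,0,9,0],[1,2,0,9,0],[1,2,0,9,0]]}}

```text
clock: 8.35
tcp_pos: [0.5665, -0.0629, 0.1583]
orientation: [0.0, 0.087, 0.996, 0.0]
wrist_force: [0.7, -0.3, -3.7]
finger_gap: 0.0087
```

>>> {"op": "arm_command", "data": {"moves": [[1,0,0,1,0],[1,0,0,2,0],[1,0,0,2,0]]}}

```text
clock: 8.65
tcp_pos: [0.5663, -0.0629, 0.1564]
orientation: [-0.0, 0.087, 0.996, 0.0]
wrist_force: [-1.1, -0.0, -1.2]
finger_gap: 0.0086
```

>>> {"op": "arm_command", "data": {"moves": [[1,0,0,0.7,0],[1,0,0,0.7,0],[0.9,0,0,0.7,0],[0.7,0,0,0.7,0],[0.5,0,0,0.7,0],[0.3,0,0,0.7,0],[0.3,0,0,0.7,0],[0.3,0,0,0.7,0]]}}

```text
clock: 9.45
tcp_pos: [0.5666, -0.0629, 0.1556]
orientation: [0.0, 0.087, 0.996, 0.0]
wrist_force: [-0.8, 0.6, 0.1]
finger_gap: 0.0598
```

```bash
python3 m.py c6 199 -2; cp pics/c6.png /dev/null
```

```text
flange 291 z med 196.9 y [-32.6  36.5]
slope z over y -0.007, over x -0.012
rear edge x by y [-15.7 -15.5 -16.4 -16.  -15.9 -11.9  -7.1]
stand y [-33.8  36.8]
tcp [ 0.56653519 -0.06291019  0.15560033] local -66.85340708924423 0.9959671592733964 yaw -10.01497334693781 F [ 0.30907421 -0.01384555  0.48283773] t 9.5
```

View pics/c6.png

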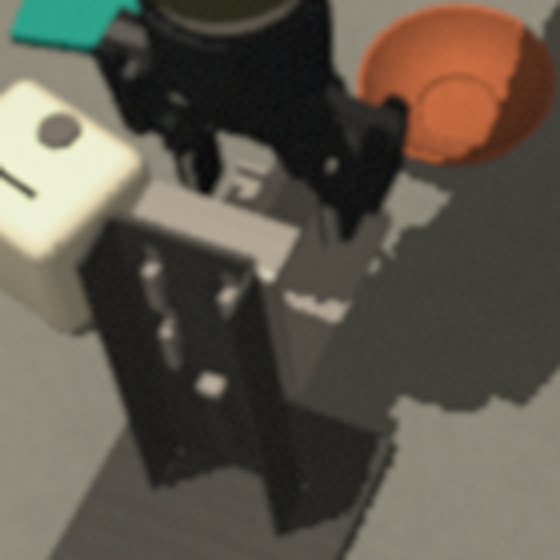

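The shelf hangs on its own with the teeth dropped behind the sheet, at (150,275), (228,297) and (168,335), and the fingers are open. The underside is at about 102 mm. Next I rise, close the fingers and go above the flange.

>>> {"op": "arm_command", "data": {"moves": [[0.3,0,0,-10,0],[0.3,0,0,-30,0],[0.3,0,0,-60,0],[0.3,0,0,-90,0],[1,0,0,-105,0],[1,0,0,-105,0],[1,-15,0,-105,0],[1,-30,0,-105,0],[1,-42,0,-105,0],[1,-49,0,-105,0],[1,-49,0,-105,0],[1,-49,0,-105,0]]}}

```text
clock: 10.7
tcp_pos: [0.6141, -0.0713, 0.2599]
orientation: [-0.001, 0.087, 0.996, 0.0]
wrist_force: [-0.8, 0.4, -0.3]
finger_gap: 0.0002
```

```bash
python3 m.py c7 197 -2; cp pics/c7.png /dev/null
```

```text
flange 294 z med 197.1 y [-32.3  36.7]
slope z over y -0.011, over x 0.009
rear edge x by y [-15.7 -15.1 -15.7 -15.9 -15.6 -10.5  -6.4]
stand y [-34.3  36.8]
tcp [ 0.61407055 -0.07125091  0.26025735] local -18.591871109268645 1.0363955018606041 yaw -10.010413948316254 F [-0.30132964  0.1451516  -0.34016309] t 10.75
```

View pics/c7.png

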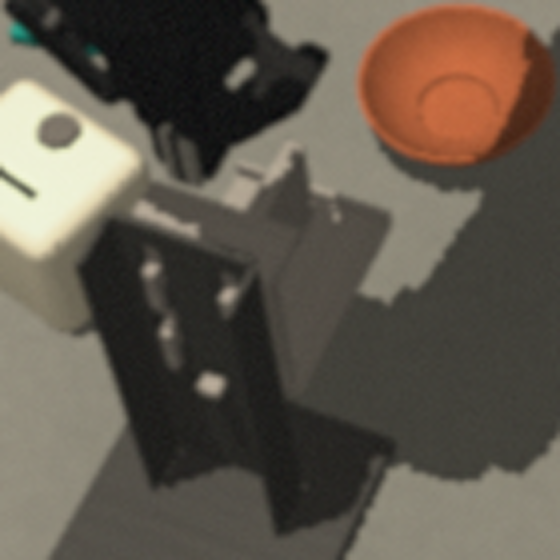

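The shelf has stayed hooked and the shut fingers are above the flange. Pressing down in small steps.

>>> {"op": "arm_command", "data": {"moves": [[1,0,0,12,0],[1,0,0,24,0],[1,0,0,34,0],[1,0,0,39,0],[1,0,0,41,0],[1,0,0,43,0],[1,0,0,45,0],[1,0,0,46,0],[1,0,0,46,0]]}}

```text
clock: 11.65
tcp_pos: [0.6148, -0.0715, 0.2147]
orientation: [0.0, 0.087, 0.996, 0.0]
wrist_force: [0.6, 1.1, -0.1]
finger_gap: -0.0002
```

>>> {"op": "arm_command", "data": {"moves": [[1,0,0,1,0],[1,0,0,2,0],[1,0,0,3,0],[1,0,0,4,0],[1,0,0,4,0]]}}

```text
clock: 12.15
tcp_pos: [0.6151, -0.0715, 0.2122]
orientation: [0.001, 0.087, 0.996, -0.0]
wrist_force: [-1.9, -1.2, 7.2]
finger_gap: -0.0
```

>>> {"op": "arm_command", "data": {"moves": [[1,0,0,1,0],[1,0,0,2,0],[1,0,0,3,0],[1,0,0,4,0],[1,0,0,4,0]]}}

```text
clock: 12.65
tcp_pos: [0.6149, -0.0715, 0.2067]
orientation: [0.0, 0.087, 0.996, 0.0]
wrist_force: [0.1, -0.4, -0.5]
finger_gap: 0.0003
```

>>> {"op": "arm_command", "data": {"moves": [[1,0,0,1,0],[1,0,0,2,0],[1,0,0,3,0],[1,0,0,4,0],[1,0,0,4,0]]}}

```text
clock: 13.15
tcp_pos: [0.6145, -0.0714, 0.2022]
orientation: [-0.0, 0.087, 0.996, 0.0]
wrist_force: [-0.9, 0.6, -0.4]
finger_gap: -0.0001
```

>>> {"op": "arm_command", "data": {"moves": [[1,0,0,1,0],[1,0,0,2,0],[1,0,0,2,0],[1,0,0,2,0]]}}

```text
clock: 13.55
tcp_pos: [0.6147, -0.0714, 0.2015]
orientation: [0.001, 0.087, 0.996, -0.0]
wrist_force: [-2.0, -0.1, 6.2]
finger_gap: -0.0001
```

```bash
python3 m.py c8 185 -2
```

```text
flange 143 z med 183.7 y [-31.2  36.7]
slope z over y -0.004, over x -0.040
rear edge x by y [ -6.9   nan   nan   nan  -6.7 -12.9  -7.1]
stand y [-33.8  36.9]
tcp [ 0.61473049 -0.07141763  0.20148363] local -17.913003631773716 0.986799976669229 yaw -10.013794735528903 F [-2.3821109  -0.21909812  5.43195963] t 13.6
```

View pics/c8.png

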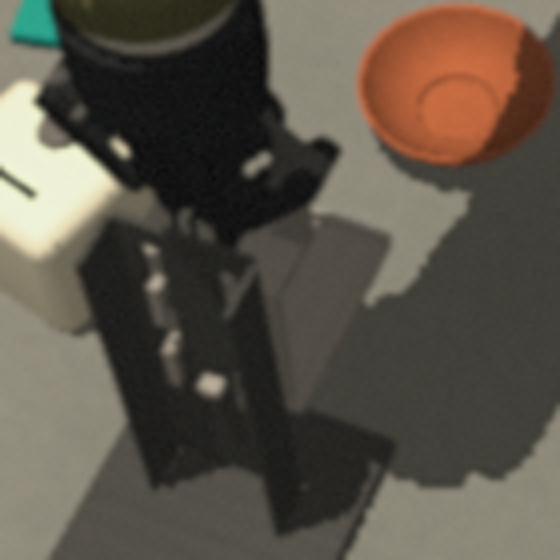

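The flange is at about 184 mm and pushes back hard, so the shelf is home. One firmer press, then I retreat and check.

>>> {"op": "arm_command", "data": {"moves": [[1,0,0,1,0],[1,0,0,2,0],[1,0,0,2,0]]}}

```text
clock: 13.9
tcp_pos: [0.6148, -0.0715, 0.2013]
orientation: [0.001, 0.087, 0.996, -0.0]
wrist_force: [-4.5, 1.0, 13.4]
finger_gap: 0.0001
```

>>> {"op": "arm_command", "data": {"moves": [[1,0,0,-4,0],[1,0,0,-15,0],[1,0,0,-40,0],[1,0,0,-70,0],[1,20,0,-90,0],[1,60,0,-90,0],[1,100,0,-90,0],[1,140,0,-90,0],[1,140,0,-90,0],[1,140,0,-90,0]]}}

```text
clock: 14.9
tcp_pos: [0.4767, -0.047, 0.2894]
orientation: [0.001, 0.087, 0.996, -0.0]
wrist_force: [1.3, -0.8, 0.2]
finger_gap: 0.0
```

```bash
python3 m.py c9 185 -2; python3 - <<'E'
from h import *
im,d,c=grab('scene'); a=np.load('scene0.npz'); df=np.abs(im.astype(int)-a['im']).max(2); 
for n,(u,v) in dict(bank=(200,250),dish=(305,223),file=(150,310),clip=(476,324),opener=(430,370)).items():
    print(n,'depth change mm',np.round(1000*np.percentile(abs(d-a['d'])[v-20:v+20,u-20:u+20],[50,90]),1))
E
```

```text
flange 202 z med 183.7 y [-32.4  36.7]
slope z over y 0.004, over x -0.028
rear edge x by y [ -6.5  -6.6 -22.5 -21.6  -6.5 -13.5  -7. ]
stand y [-34.1  36.9]
tcp [ 0.47763819 -0.04731829  0.28927679] local -157.1073742424367 0.9141895705325929 yaw -10.02191101206729 F [-0.30747046  0.78197638  0.2694786 ] t 14.95
bank depth change mm [1.7 4.3]
dish depth change mm [2.1 4.9]
file depth change mm [1.8 4.4]
clip depth change mm [1.7 4.4]
opener depth change mm [1.7 4. ]
```

View pics/c9.png

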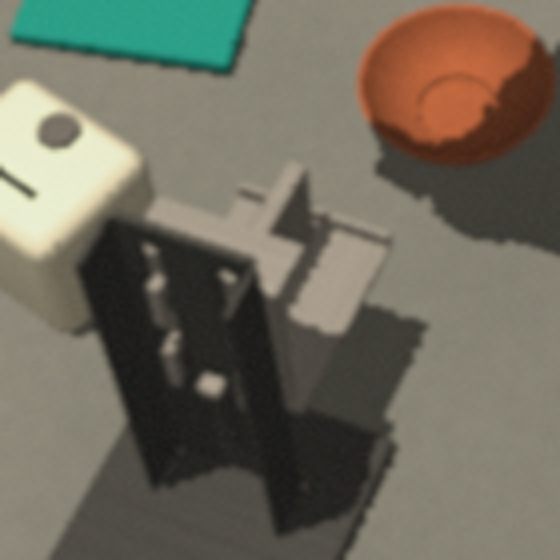

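The shelf hangs level at home after I let go, and nothing else has moved.

```bash
python3 -c "
from workcell import env; print(env.hand_in())"
```

```text
the job is handed in; nothing more can be done
None
```

The key shelf is on the dark slotted stand, pressed fully down, and I handed the job in at about 15 s of the 54 s allowed.

**What I did:** I gripped the shelf by its rib and lined it up with the stand in the scene camera. I pushed the claws through the slots and lowered the shelf until it rested on the catch, then let go. After that I pressed the flange down with the shut fingers and backed the arm away.

**Last checks:**
- **Height:** the flange top read 183.7 mm, where 185 mm is expected at home. That is inside the 3 mm tolerance, and this camera had been reading about 0.5 mm low.
- **Position:** the shelf was centred to within about 1 mm of the stand and level to about 0.03 rad.
- **Catch:** I did not see it directly. The pressing force peaked at 7 N or more, fell to zero partway down, then met a hard stop at home height (13 N), which fits it snapping out.
- **Other things:** depth readings at the five other objects changed only by camera noise, so none had moved.

**Disagreements:** the top, scene and wrist cameras differed by 3 to 6 mm sideways. I aligned the shelf and stand in the scene view alone so that offset cancelled. The shelf's rear edge was hidden behind the stand at the end, so I judged that gap from the earlier contact with the sheet.

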